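Dip the ink jug and show the gauge rod

TASK

Check the ink jug at the calligrapher's table: take the collared gauge rod from its wooden rest by its square handle, slide it tip first down the slanting neck of the jug until its collar stops on the mouth, and draw it right out again. Then present it for reading: hold the rod level and still with its tip over the middle of the little dish, about 12 cm above the table, and finish while still holding it there. Leave the dish, the jar, the stone seal and the brush where they are.

Things in the scene. Friction and masses are not known exactly. Their poses are not given: they have to be found in the camera images.
- rod: Loose metal gauge rod, 233 mm, about 110 g. Origin on its axis at the collar's front face; x runs to the tip. x 0 to +115 mm: round steel rod, 8 mm diameter, dark ring marks; 0 to -8 mm: round collar, 30 mm diameter; -8 to -118 mm: square aluminium handle 14 x 14 mm, faces square to y and z. At the start it lies level (z up) in the notches of the rest.
- rod_tip (a point): The free end of the thin part of the gauge rod, at x = +115 mm of the rod; same axes as the rod.
- rod_grip (a point): Place to grip on the square handle, at x = -55 mm of the rod, on its axis, midway between the collar and the rest's rear post; 50 mm above the table at the start.
- rest: Fixed wooden rest. Origin on the table under the collar's front face; x along the lying rod, to its tip. Base plate 60 wide, 8 mm high, x -115 to +85 mm; two notched posts, 10 mm thick in x, 44 mm wide, at x +65 and -98 mm, 56 and 53 mm high; their notches, 14 and 20 mm wide, open upwards, hold the rod's axis 50 mm above the table.
- jug: Fixed white glazed jug lying aslant in a dark wooden cradle. Origin at the centre of its round bottom; z runs along its axis out of the neck, 30 degrees above level. Body 96 mm diameter to z = 105 mm, shoulder, then a straight neck 27 mm outer diameter from z = 122 to the open mouth at 155 mm. Bore of the neck 15 mm diameter; hollow down to z = 6 mm.
- jug_mouth (a point): Centre of the open mouth of the neck, in the plane of the rim on which the collar stops, about 132 mm above the table; z points out of the neck along its axis (30 degrees above level). The rod goes in along -z.
- cradle: Fixed dark wooden cradle under the jug, base 170 x 100 x 12 mm. Origin at the centre of its underside on the table; its -x is the level direction in which the mouth looks. The mouth lies at x = -69 mm, y = 0, 132 mm up; nothing of the cradle or jug is higher than 150 mm.
- dish: Loose shallow round blue ceramic dish, 130 mm in diameter, 16 mm high, standing on the table. Origin at the centre of its underside.
- jar: Loose closed glass jar with a metal lid, 68 mm in diameter, 85 mm high; origin at the centre of its underside. Bystander.
- seal: Loose stone seal, a 30 x 30 x 50 mm block with a small rounded top, 70 mm high; origin at the centre of its underside. Bystander.
- brush: Loose wooden writing brush with a thick grey bristle end and no steel, 190 mm long, 18 mm thick, lying on the table; origin under its middle. Bystander.
Mind the look-alikes: they are no part of the job. Of the things that look like the rest, take the one that is farthest to the robot's left at the start.

How it is judged:
On the way, in this order (a step that is already met when the one before it is completed fails the run):
1. the rod, held by the fingers, is in the neck with its collar stopped on the mouth (z of rod in the frame of jug_mouth between -0.003 and 0.004 m and distance between rod and jug_mouth below 0.008 m and angle between the x axis of rod and the z axis of jug, either way round below 0.15 rad and contact force between rod and jug above 0.3 N and contact force between the fingers and rod above 1 N), for 0.15 s.
2. the rod is drawn right out of the neck, tip clear of the mouth (z of rod_tip in the frame of jug_mouth above 0.005 m and contact force between the fingers and rod above 1 N), for 0.1 s.
At the end, for the whole second after the job is handed in: The fingers hold the rod, still and touching nothing else; it is level within about 9 degrees, its tip is within 45 mm of the dish's centre seen from above and 70 to 190 mm above the table; dish, jar, seal and brush are within 20 mm of where they stood (contact force between the fingers and rod above 1 N and contact force between rod and jug below 0.1 N and contact force between rod and rest below 0.1 N and contact force between rod and dish below 0.1 N and horizontal distance between rod_tip and dish below 0.045 m and height (world z) of rod_tip between 0.07 and 0.19 m and angle between rod's own x axis and vertical between 1.411 and 1.731 rad and linear speed of rod below 0.02 m/s and distance of each of dish, jar, seal, brush from where it was at the start of the episode below 0.02 m); the arm keeps its last pose, push and grip.
It fails at once if the glass jar is knocked away (distance of jar from where it was at the start of the episode above 0.03 m).
It fails at once if the stone seal is knocked away (distance of seal from where it was at the start of the episode above 0.03 m).
It fails at once if the writing brush is knocked away (distance of brush from where it was at the start of the episode above 0.03 m).
It fails at once if the dish is knocked away (distance of dish from where it was at the start of the episode above 0.03 m).
It also fails if it takes over 48 s, if anything falls off the work surface, if the arm or the gripper's body presses on something with over 40 N, if the wrist force passes 120 N, or if a joint passes its speed limit or range.

ROBOT

A 7-joint arm with a two-finger parallel gripper is mounted at the origin on the work surface. World frame = base frame: x ahead of the robot, y to its left, z up, the work surface at z = 0. Lengths are in m, angles in rad, forces in N, time in s.
With the tool pointing down it reaches from about 0.425 to 1.025 m from the base axis. Payload 3.6 kg.
Tool frame: the origin (TCP) lies on the mounting face of the last link; the fingertips stand 173 mm ahead of it and the grasp point (between the pads) lies 155 mm ahead of it (arm.grip_point_offset is the z of the grasp point in the tool frame, in m); z points along the fingers, y is the line along which they close (so a half turn about z gives the same grasp; the last joint's range is limited). The gripper opens to 85 mm and grips with 20 to 120 N. Pads are 22 mm wide; open, the fingers measure 114 mm over their backs; the gripper's body (76 mm by 85 mm) begins 54 mm behind the grasp point. The pads swing forward as they close: fully open they stand 13 mm farther back than shut.
Start: joints at [1.19, 0.591, 0.048, 1.609, -0.033, 0.943, -0.034], TCP at [0.206, -0.695, 0.405] pointing down, gripper open.
Joint ranges: [-2.69, 2.69], [-0.47, 2.24], [-1.27, 1.36], [0.19, 2.51], [-1.53, 4.68], [0.08, 2.07], [-3.09, 3.09]. Speed limits (rad/s): [2.57, 2.57, 3.14, 3.14, 3.14, 3.14, 3.14].

INTERFACE

Orientations are given as a rotation vector (axis times angle).
In Python, from bench import arm, camera, calibration, spot_in, trace gives the robot as it stands.
- The arm moves only by the tool arm_command, never from a script. Its argument "increments" is a list of rows, each an object of numbers: "x", "y", "z": the shift along the tool's x, y, z in units of 30 mm (1.0 is 30 mm); "rx", "ry", "rz": the turn, a rotation vector about the tool's x, y, z in units of 8 degrees (1.0 is 8 degrees); "claw": the opening, from 0 (shut) to 1 (fully open). A call has 1 to 5 rows; each row is the pose to reach, as a shift and turn from the pose commanded when the call began, along the tool's axes at that moment; what a row does not reach only later rows make up. A row lasts 1/10 s, in which the tool goes at most 50 mm and 8.59 degrees, less where a joint would pass 70% of its speed; a pose out of reach is approached as far as the arm can. A call with a gripper value outside its range is refused whole. The fingers move at their own pace and stop on an object; the grip force is fixed at half the most. Time passes only in rows, so rows that repeat a pose let the fingers close. It gives the time, the measured TCP pose, the force, the opening and the grip force at its end, in the units of the state.
- arm.observe(): the state, without advancing time (a new reading comes with each control period).
- camera(name): name is "scene" or "top" or "wrist"; returns the picture (420x560x3 uint8, red, green, blue); there is no depth.
- calibration(name): a dict with "camera_matrix" (3x3 intrinsics, pixels), "rvec" (rotation vector, rad) and "tvec" (3), from world to camera coordinates, as OpenCV has them; the wrist camera has in their place "hand_eye" (4x4, takes a point from camera to tool coordinates, whose origin is the TCP and whose axes are the flange's). Camera axes: x right, y down, z forward; pixel columns grow to the right and rows downward; lengths in m; the calibration is good to about 2 mm. A picture is of the moment at which its call begins: read the wrist's pose just before it. calibration takes no time and is no camera call.
- arm.close_job(): hands the job in; it is judged then, once.
Trained networks look in the newest picture that a camera, given by its name, has taken for a name from the list of things; names that differ only in an ending like _2 or _b are one class to them, and where a whole thing is asked for, a point or a joint stands for the part that bears it (a point fixed in the world has none). Each returns a list of dicts, best first, with "p" (0 to 1); they miss things now and then, are a little off and sometimes report something else, mostly with a low value. They report only what shows in the picture. A call takes as long as a camera call. They do not tell look-alikes from the thing itself.
- spot_in(camera, query): "location" ([row, column] in pixels, amid what is visible of it).
- trace(camera, query): "mask" (420x560 bool, what is visible of it) and "location" ([row, column] in pixels, amid what is visible of it).
The state is a dict: "time": time; "joint_pos": joint angles; "joint_velocities": joint speeds; "joint_efforts": joint torques, N m; "tool_pos": TCP position; "tool_rot": TCP orientation; "ft_force": force on the tool from outside, world axes, zero at the start; "moment": the same for the moment, N m; "width": finger opening in m; "grip_force": force on a finger pad.
Only numpy, scipy, OpenCV 4.12 (cv2) and the standard library are available. Lean on these libraries where they do the work, as an engineer would, in place of code of your own. Each camera call takes 0.05 s, during which the arm holds its last target. There are 200 camera calls.

## Working session

There is one attempt and no reset: what is moved stays moved. The work goes in short steps, Python scripts to look and compute and a tool call to move; the robot and the scene stay as the last step left them, time stands still between calls to the robot, and variables do not carry over. Pictures are saved under pics/ and viewed, at most 13 in all, crops included, and the job is handed in when it is done.

Besides the shell and the picture viewer there is one more tool, called by a JSON object that holds its "method" and its "body". arm_command: Moves the arm, as the interface text tells. Its arguments: {"type":"object","properties":{"increments":{"type":"array"}},"required":["increments"]}

```bash
ls; mkdir -p pics
python3 - <<'E'
from bench import arm,camera,calibration
import cv2,numpy as np
print(arm.observe()); 
a=camera("scene");b=camera("top")
cv2.imwrite('pics/s.png',a[:,:,::-1]);cv2.imwrite('pics/t.png',b[:,:,::-1])
for n in("scene","top","wrist"):print(n,calibration(n))
E
```

```text
pics
{'time': 0.0, 'joint_pos': array([ 1.1894577 ,  0.59212118,  0.04832274,  1.60984954, -0.03330125,
        0.9426977 , -0.0337092 ]), 'joint_velocities': array([-2.96047246e-05,  1.06523430e-03, -1.52595471e-03, -9.65827277e-04,
       -7.90013105e-04,  6.94334738e-05, -2.32485093e-04]), 'joint_efforts': array([-1.34569775e-03, -5.48701537e+01,  1.54610898e+00, -1.98128361e+01,
        9.38234705e-03,  8.77099985e-03, -2.25142358e-06]), 'tool_pos': array([ 0.20570159, -0.69473991,  0.40352942]), 'tool_rot': array([-3.10690197e+00, -4.50336840e-01,  7.27561040e-04]), 'ft_force': array([0.42247126, 0.13109388, 0.81414496]), 'moment': array([0.01910588, 0.00352507, 0.00315676]), 'grip_force': 0.0, 'width': 0.08547781741818276}
scene {'camera_matrix': array([[431.81944965,   0.        , 277.76399556],
       [  0.        , 431.81944965, 213.68498037],
       [  0.        ,   0.        ,   1.        ]]), 'rvec': array([ 2.4412381 ,  0.88526864, -0.24964445]), 'tvec': array([-0.42074029, -0.22128806,  1.27408084])}
top {'camera_matrix': array([[462.04079113,   0.        , 278.54464487],
       [  0.        , 462.04079113, 213.69264191],
       [  0.        ,   0.        ,   1.        ]]), 'rvec': array([ 2.15938537, -2.11795237,  0.19012523]), 'tvec': array([-1.19003475e-03,  5.29885027e-01,  1.30540633e+00])}
wrist {'camera_matrix': array([[307.98946387,   0.        , 286.03628445],
       [  0.        , 307.98946387, 207.36110644],
       [  0.        ,   0.        ,   1.        ]]), 'hand_eye': array([[-1.69284353e-04, -9.49401817e-01, -3.14063945e-01,
         8.04426408e-02],
       [ 9.99999896e-01, -2.79252352e-05, -4.54595532e-04,
        -5.01478992e-04],
       [ 4.22823515e-04, -3.14063989e-01,  9.49401723e-01,
         3.00108113e-02],
       [ 0.00000000e+00,  0.00000000e+00,  0.00000000e+00,
         1.00000000e+00]])}
```

View pics/s.png

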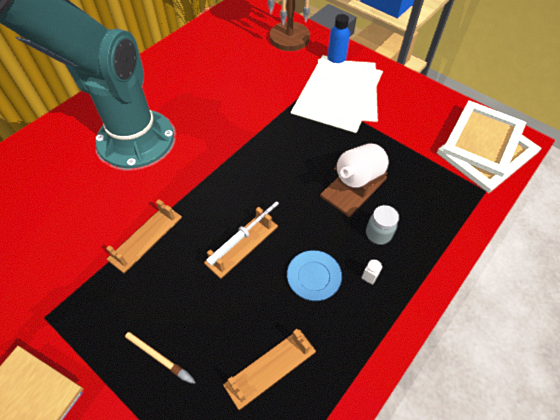

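View pics/t.png

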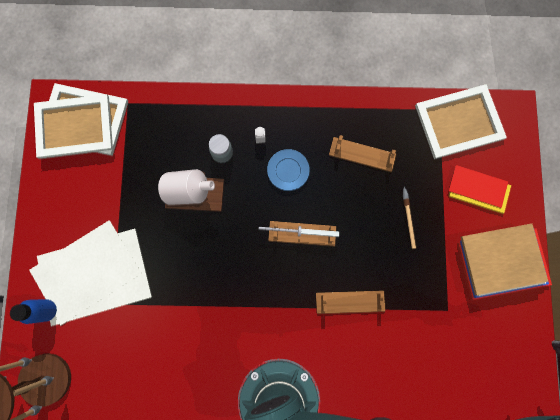

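```bash
cat > h.py <<'E'
import numpy as np,cv2
from scipy.spatial.transform import Rotation as R
from bench import arm,camera,calibration,spot_in,trace
def ray(n,row,col,st=None):
    c=calibration(n);K=c["camera_matrix"]
    d=np.linalg.inv(K)@np.array([col,row,1.])
    if n=="wrist":
        H=c["hand_eye"];Rt=R.from_rotvec(st["tool_rot"]).as_matrix()
        return st["tool_pos"]+Rt@H[:3,3],Rt@H[:3,:3]@d
    Rm=cv2.Rodrigues(c["rvec"])[0]
    return -Rm.T@c["tvec"],Rm.T@d
def atz(n,row,col,z,st=None):
    o,d=ray(n,row,col,st);return o+d*(z-o[2])/d[2]
def proj(n,P,st=None):
    c=calibration(n);K=c["camera_matrix"];P=np.atleast_2d(P)
    if n=="wrist":
        H=c["hand_eye"];Rt=R.from_rotvec(st["tool_rot"]).as_matrix()
        p=((P-st["tool_pos"])@Rt-H[:3,3])@H[:3,:3]
    else: p=P@cv2.Rodrigues(c["rvec"])[0].T+c["tvec"]
    q=p@K.T;return q[:,:2]/q[:,2:]
E
python3 - <<'E'
from h import *
z=dict(rod=.05,rest=.03,jug=.07,cradle=.006,dish=.008,jar=.085,seal=.04,brush=.009)
for n in("top","scene"):
  camera(n)
  for k in z:
    for r in trace(n,k)[:4]:
      if r["p"]>.2: print(n,k,round(r["p"],2),np.round(r["location"]),r["mask"].sum(),atz(n,*r["location"],z[k]).round(3))
E
```

```text
top rod 0.68 [231. 307.] 351 [ 0.479 -0.075  0.05 ]
top rest 0.74 [158. 359.] 1259 [ 0.709 -0.23   0.03 ]
top rest 0.7 [303. 349.] 1419 [ 0.276 -0.199  0.03 ]
top rest 0.66 [234. 301.] 1019 [ 0.472 -0.058  0.03 ]
top rest 0.59 [186. 181.] 1569 [0.608 0.3   0.03 ]
top jug 0.56 [186. 182.] 1566 [0.6  0.29 0.07]
top cradle 0.9 [189. 190.] 2274 [0.606 0.279 0.006]
top dish 0.77 [169. 288.] 1341 [ 0.675 -0.017  0.008]
top jar 0.92 [148. 220.] 549 [0.714 0.182 0.085]
top seal 0.5 [134. 260.] 131 [0.772 0.069 0.04 ]
top brush 0.62 [212. 404.] 259 [ 0.549 -0.368  0.009]
scene rod 0.71 [244. 231.] 485 [ 0.48  -0.092  0.05 ]
scene rest 0.59 [240. 144.] 1816 [ 0.301 -0.214  0.03 ]
scene rest 0.56 [370. 268.] 2758 [ 0.733 -0.254  0.03 ]
scene jug 0.94 [168. 355.] 1599 [0.582 0.273 0.07 ]
scene cradle 0.6 [178. 356.] 2868 [0.583 0.295 0.006]
scene dish 0.85 [276. 315.] 2132 [ 0.675 -0.015  0.008]
scene dish 0.52 [177. 356.] 2939 [0.58  0.296 0.008]
scene jar 0.8 [226. 385.] 886 [0.74  0.164 0.085]
scene seal 0.77 [271. 371.] 272 [0.774 0.068 0.04 ]
scene seal 0.58 [227. 387.] 904 [0.738 0.194 0.04 ]
scene brush 0.79 [357. 160.] 496 [ 0.532 -0.379  0.009]
```

The scene view shows three rests: A at top px (302,234), which carries the rod, B at (349,303), and C at (359,158). B and C are empty. A lies farthest left (y≈-0.06, against -0.20 and -0.23), so it's the one meant. I'll confirm that in a crop and refine the poses.

Run:
```python
from h import *
t=camera("top");cv2.imwrite('pics/t2.png',cv2.resize(t[125:260,155:350,::-1],None,fx=4,fy=4,interpolation=cv2.INTER_CUBIC))
m=trace("top","rod")[0]["mask"]
p=np.argwhere(m)
P=np.array([atz("top",r,c,.05) for r,c in p])[:,:2]
c=P.mean(0);u,s,v=np.linalg.svd(P-c);d=v[0]*np.sign(v[0][1]);k=(P-c)@d
print("rod ends",c+d*k.min(),c+d*k.max(),"len",np.ptp(k),"dir",d,np.degrees(np.arctan2(d[1],d[0])))
for n in("top","scene"):
  camera(n)
  for q,z in(("rod_tip",.05),("rod_grip",.05),("jug_mouth",.132)):
    for r in spot_in(n,q)[:3]:
      print(n,q,round(r["p"],2),np.round(r["location"]),atz(n,*r["location"],z).round(3))
```

```text
rod ends [ 0.47393246 -0.16122417] [0.48655835 0.05905449] len 0.22064021242686294 dir [0.05722388 0.99836137] 86.71952127660471
top rod_tip 0.83 [230. 302.] [ 0.484 -0.059  0.05 ]
top rod_grip 0.88 [233. 305.] [ 0.474 -0.07   0.05 ]
top rod_grip 0.58 [235. 296.] [ 0.468 -0.042  0.05 ]
top jug_mouth 0.64 [188. 185.] [0.581 0.268 0.132]
scene rod_tip 0.75 [237. 235.] [ 0.473 -0.072  0.05 ]
scene rod_grip 0.77 [238. 237.] [ 0.479 -0.073  0.05 ]
scene jug_mouth 0.93 [164. 360.] [0.605 0.244 0.132]
```

View pics/t2.png

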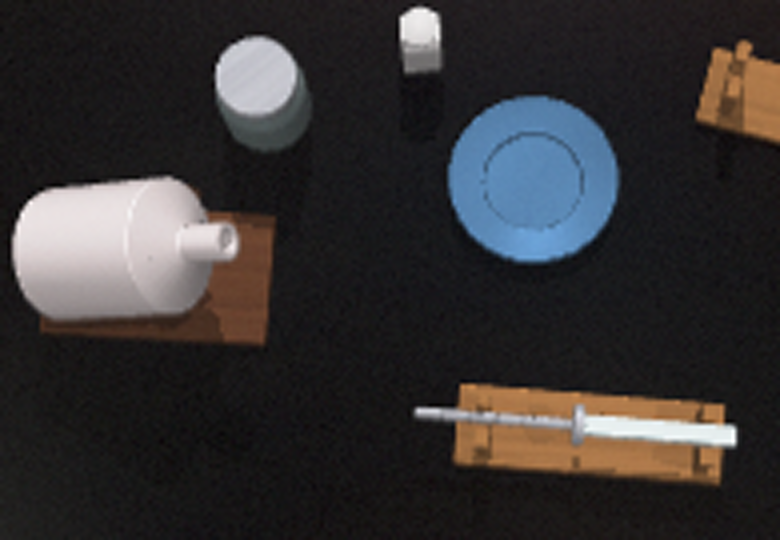

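The crop confirms rest A: the rod lies with its tip at px (259,228), collar at (299.5,231) and handle end at (339,234). The jug mouth is at about (212,185) and looks towards −y.

Run:
```python
from h import *
f=lambda x,y,z:atz("top",125+y/4-.4,155+x/4-.4,z)
for n,x,y,z in(("tip",415,412,.05),("collar",577,423,.05),("hend",737,435,.057),("mouth",227,241,.132),("cr",275,216,.012),("cr2",266,346,.012),("cr3",40,333,.012),("d",534,179,.016),("neckbase",182,243,.115)):print(n,f(x,y,z).round(4))
a=f(266,346,.012);b=f(275,216,.012);c=f(40,333,.012)
print("w",np.linalg.norm(a-b),"l",np.linalg.norm(a-c)); v=(a-c)[:2];w=(b-a)[:2];print(np.degrees(np.arctan2(v[1],v[0])),np.degrees(np.arctan2(w[1],w[0])))
print(R.from_rotvec(arm.observe()["tool_rot"]).as_matrix().round(3))
```

```text
tip [0.4869 0.0668 0.05  ]
collar [ 0.4812 -0.0505  0.05  ]
hend [ 0.4739 -0.1654  0.057 ]
mouth [0.5918 0.1963 0.132 ]
cr [0.6396 0.1778 0.012 ]
cr2 [0.5396 0.1807 0.012 ]
cr3 [0.546  0.3498 0.012 ]
d [ 0.6716 -0.0176  0.016 ]
neckbase [0.5936 0.23   0.115 ]
w 0.09997999751706585 l 0.16916909235185124
-92.17174811196412 -1.6632002032606943
[[ 0.959  0.284 -0.   ]
 [ 0.284 -0.959 -0.   ]
 [-0.     0.    -1.   ]]
```

{"method": "arm_command", "body": {"increments": [{"x": 3,"y": -3},{"x": 5,"y": -5,"rz": -1},{"x": 5,"y": -5,"rz": -2},{"x": 5,"y": -5,"rz": -3},{"x": 5,"y": -5,"rz": -4}]}}

```text
$.increments[0]: bad value
```

{"method": "arm_command", "body": {"increments": [{"x": 1,"y": -1,"z": 0,"rx": 0,"ry": 0,"rz": 0,"claw": 1}]}}

```text
time: 1.6
tool_pos: [0.2212, -0.6619, 0.4049]
tool_rot: [3.106, 0.436, -0.006]
ft_force: [0.4, 0.8, -0.0]
width: 0.0854
grip_force: 0.0
```

{"method": "arm_command", "body": {"increments": [{"x": 1.1,"y": -1.2,"z": 0,"rx": 0,"ry": 0,"rz": -0.8,"claw": 1},{"x": 2.2,"y": -2.4,"z": 0,"rx": 0,"ry": 0,"rz": -1.6,"claw": 1},{"x": 3.3,"y": -3.6,"z": 0,"rx": 0,"ry": 0,"rz": -2.4,"claw": 1},{"x": 4.4,"y": -4.9,"z": 0,"rx": 0,"ry": 0,"rz": -3.2,"claw": 1},{"x": 5.4,"y": -6.1,"z": 0,"rx": 0,"ry": 0,"rz": -4,"claw": 1}]}}

```text
time: 2.1
tool_pos: [0.3302, -0.4344, 0.405]
tool_rot: [2.861, 1.297, 0.001]
ft_force: [1.0, 0.1, 0.2]
width: 0.0855
grip_force: 0.0
```

```bash
cat >> h.py <<'E'
def go(P,ax=None,tx=None,cur=None):
    """print units to TCP P, with tool z=ax and tool x=tx (world)"""
    s=arm.observe();Rc=R.from_rotvec(s["tool_rot"]).as_matrix()
    print("t",s["time"],"j",s["joint_pos"].round(2),"pos",s["tool_pos"].round(4))
    print("xyz",(Rc.T@(np.array(P)-s["tool_pos"])/.03).round(2))
    if ax is not None:
        z=np.array(ax,float);z/=np.linalg.norm(z);x=np.array(tx,float);x-=z*(x@z);x/=np.linalg.norm(x)
        Rg=np.c_[x,np.cross(z,x),z]
        print("rot",(np.degrees(R.from_matrix(Rc.T@Rg).as_rotvec())/8).round(2))
E
python3 -c "
from h import *
go([.4775,-.105,.405],[0,0,-1],[.0555,.998,0])"
```

```text
t 2.1 j [ 0.94  0.37 -0.13  2.01  0.07  0.77  0.05] pos [ 0.3302 -0.4344  0.405 ]
xyz [11.49 -3.54 -0.  ]
rot [ 0.01  0.   -4.76]
```

{"method": "arm_command", "body": {"increments": [{"x": 1.6,"y": -0.5,"z": 0,"rx": 0,"ry": 0,"rz": -0.6,"claw": 1},{"x": 3.2,"y": -1,"z": 0,"rx": 0,"ry": 0,"rz": -1.2,"claw": 1},{"x": 4.8,"y": -1.5,"z": 0,"rx": 0,"ry": 0,"rz": -1.9,"claw": 1},{"x": 6.3,"y": -1.9,"z": 0,"rx": 0,"ry": 0,"rz": -2.6,"claw": 1},{"x": 7.8,"y": -2.4,"z": 0,"rx": 0,"ry": 0,"rz": -3.3,"claw": 1}]}}

```text
time: 2.6
tool_pos: [0.4314, -0.2118, 0.4052]
tool_rot: [2.489, 1.914, 0.001]
ft_force: [0.1, 0.2, 0.3]
width: 0.0854
grip_force: 0.0
```

```bash
python3 -c "
from h import *
go([.4775,-.105,.300],[0,0,-1],[.0555,.998,0])"
```

```text
t 2.6 j [ 0.62  0.3  -0.31  2.14  0.14  0.72 -0.05] pos [ 0.4314 -0.2118  0.4052]
xyz [3.84 0.56 3.51]
rot [ 0.01  0.   -1.46]
```

{"method": "arm_command", "body": {"increments": [{"x": 1.3,"y": 0.2,"z": 0.7,"rx": 0,"ry": 0,"rz": -0.5,"claw": 1},{"x": 2.6,"y": 0.4,"z": 1.4,"rx": 0,"ry": 0,"rz": -1,"claw": 1},{"x": 3.8,"y": 0.55,"z": 2.2,"rx": 0,"ry": 0,"rz": -1.45,"claw": 1},{"x": 3.85,"y": 0.56,"z": 3.2,"rx": 0,"ry": 0,"rz": -1.46,"claw": 1},{"x": 3.85,"y": 0.56,"z": 3.5,"rx": 0,"ry": 0,"rz": -1.46,"claw": 1}]}}

```text
time: 3.1
tool_pos: [0.4767, -0.105, 0.2978]
tool_rot: [-2.281, -2.155, 0.003]
ft_force: [-1.0, -1.1, 0.9]
width: 0.0855
grip_force: 0.0
```

Run:
```python
from h import *
go([.4775,-.105,.205],[0,0,-1],[.0555,.998,0])
s=arm.observe();w=camera("wrist")
v=w[:,:,::-1].copy()
c=np.array([.4805,-.05,.05]);d=np.array([.0555,.998,0])
for q in proj("wrist",[c+d*.115,c,c-d*.118,c-d*.055],s):cv2.circle(v,tuple(int(i) for i in q),3,(0,0,255),1);print(q)
cv2.imwrite('pics/w1.png',v)
```

```text
t 3.1 j [ 0.36  0.48 -0.31  2.21  0.3   0.49 -0.24] pos [ 0.4767 -0.105   0.2978]
xyz [-0.    0.04  3.09]
rot [-0.03 -0.01 -0.01]
[289.28245135 -55.33079683]
[288.96477191 145.0087856 ]
[288.7330608  291.13378281]
[288.84761083 218.89459185]
```

View pics/w1.png

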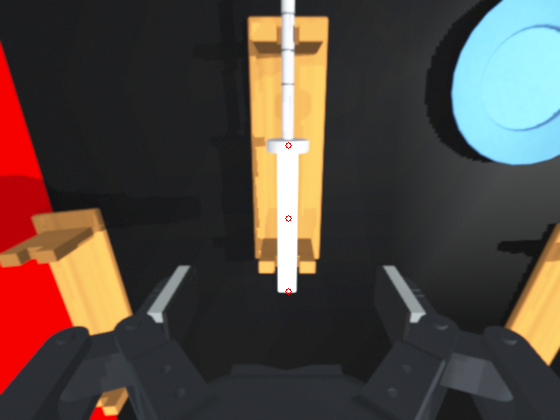

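The wrist view shows the predicted points (288,145/219/291) lying on the handle and collar, so the estimate holds. Next I descend and grasp.

{"method": "arm_command", "body": {"increments": [{"x": 0,"y": 0.03,"z": 1.3,"rx": 0,"ry": 0,"rz": 0,"claw": 1},{"x": 0,"y": 0.03,"z": 2.4,"rx": 0,"ry": 0,"rz": 0,"claw": 1},{"x": 0,"y": 0.03,"z": 3.05,"rx": 0,"ry": 0,"rz": 0,"claw": 1},{"x": 0,"y": 0.03,"z": 3.05,"rx": 0,"ry": 0,"rz": 0,"claw": 0.5},{"x": 0,"y": 0.03,"z": 3.05,"rx": 0,"ry": 0,"rz": 0,"claw": 0}]}}

```text
time: 3.65
tool_pos: [0.4781, -0.1074, 0.209]
tool_rot: [2.288, 2.151, -0.0]
ft_force: [-0.4, -0.1, 0.3]
width: 0.0592
grip_force: 0.0
```

{"method": "arm_command", "body": {"increments": [{"x": 0,"y": 0,"z": 0,"rx": 0,"ry": 0,"rz": 0,"claw": 0},{"x": 0,"y": 0,"z": 0,"rx": 0,"ry": 0,"rz": 0,"claw": 0},{"x": 0,"y": 0,"z": 0,"rx": 0,"ry": 0,"rz": 0,"claw": 0},{"x": 0,"y": 0,"z": 0,"rx": 0,"ry": 0,"rz": 0,"claw": 0},{"x": 0,"y": 0,"z": 0,"rx": 0,"ry": 0,"rz": 0,"claw": 0}]}}

```text
time: 4.15
tool_pos: [0.4783, -0.1066, 0.2094]
tool_rot: [2.285, 2.153, 0.002]
ft_force: [-1.0, -0.6, 6.3]
width: 0.0126
grip_force: 58.5
```

{"method": "arm_command", "body": {"increments": [{"x": 0,"y": 0,"z": -0.4,"rx": 0,"ry": 0,"rz": 0,"claw": 0},{"x": 0,"y": 0,"z": -1.2,"rx": 0,"ry": 0,"rz": 0,"claw": 0},{"x": 0,"y": 0,"z": -2.4,"rx": 0,"ry": 0,"rz": 0,"claw": 0},{"x": 0,"y": 0,"z": -3.6,"rx": 0,"ry": 0,"rz": 0,"claw": 0},{"x": 0,"y": 0,"z": -4.5,"rx": 0,"ry": 0,"rz": 0,"claw": 0}]}}

```text
time: 4.65
tool_pos: [0.4775, -0.1063, 0.346]
tool_rot: [2.286, 2.153, 0.002]
ft_force: [0.2, 0.3, -1.3]
width: 0.0127
grip_force: 58.7
```

```bash
cat >> h.py <<'E'
M=np.array([.591,.196,.132]);a=np.radians(30);J=np.array([.035,.9994,0])
D=np.r_[J[:2]*np.cos(a),-np.sin(a)];Z=np.r_[-J[:2]*np.sin(a),-np.cos(a)]
def tcp_in(s,cx=.0565,cz=.159,off=np.zeros(3)):
    """TCP for collar face s metres before the mouth"""
    return M+off-D*s-cx*D-cz*Z
E
python3 - <<'E'
from h import *
go(tcp_in(.150),Z,D); print(tcp_in(.15))
s=arm.observe();w=camera("wrist");v=w[:,:,::-1].copy()
Rc=R.from_rotvec(s["tool_rot"]).as_matrix();T=lambda p:s["tool_pos"]+Rc@np.array(p)
for q in proj("wrist",[T([.0565+.115,0,.159]),T([.0565,0,.159]),T([.0565,.015,.159]),T([.0565,-.015,.159])],s):
  print(q);cv2.circle(v,tuple(int(round(i)) for i in q),3,(0,0,255),1)
cv2.imwrite('pics/w2.png',v)
E
```

```text
t 4.65 j [ 0.42  0.41 -0.37  2.17  0.26  0.6  -0.2 ] pos [ 0.4775 -0.1063  0.346 ]
xyz [ 6.97  3.26 -0.89]
rot [-0.03 -3.75 -0.18]
[0.5875233  0.09672535 0.37294804]
[ 287.16636472 -206.12793515]
[286.89969744 166.75274395]
[322.39153961 166.74994617]
[251.41199316 166.75554139]
```

View pics/w2.png

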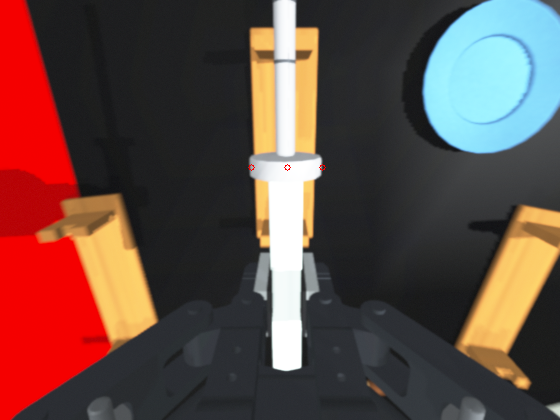

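The rod is held, with its collar at (286,165) where the model puts it. I'll fit its in-hand pose by silhouette.

```bash
cat > fit.py <<'E'
from h import *
from scipy.optimize import minimize
def fit(w,rmax=250,p0=(56.5,0,159,0,0),pic=None,r0=0):
    c=calibration("wrist");K=c["camera_matrix"];H=c["hand_eye"]
    hsv=cv2.cvtColor(w,cv2.COLOR_RGB2HSV);m=((hsv[:,:,1]<60)&(hsv[:,:,2]>110)).astype(np.uint8)
    m[rmax:]=0;m[:r0]=0
    n,l=cv2.connectedComponents(m);m=(l==l[200,286]).astype(np.float32)
    t=np.linspace(0,2*np.pi,48)
    def cyl(x0,x1,r,sq=False):
        y,z=(np.array([1,1,-1,-1])*r,np.array([1,-1,1,-1])*r) if sq else (r*np.cos(t),r*np.sin(t))
        return np.array([[x,a,b] for x in(x0,x1) for a,b in zip(y,z)])
    parts=[cyl(0,.115,.004),cyl(-.008,0,.015),cyl(-.118,-.008,.007,True)]
    def ren(p):
        o=np.array(p[:3])/1e3;Rm=R.from_euler("yz",p[3:],degrees=True).as_matrix()
        im=np.zeros((420,560),np.uint8)
        for P in parts:
            q=((P@Rm.T+o)-H[:3,3])@H[:3,:3]
            q=q[q[:,2]>.02]@K.T;q=q[:,:2]/q[:,2:]
            cv2.fillConvexPoly(im,np.round(cv2.convexHull(q.astype(np.float32))*16).astype(np.int32),255,cv2.LINE_AA,4)
        im[rmax:]=0;im[:r0]=0;return im/255.
    f=lambda p:np.abs(cv2.GaussianBlur(ren(p).astype(np.float32),(0,0),1)-cv2.GaussianBlur(m,(0,0),1)).sum()
    b=None
    for s in(3,1):
        p=np.array(p0 if b is None else b.x);b=minimize(f,p,method="Nelder-Mead",options=dict(initial_simplex=np.vstack([p]+[p+s*np.eye(5)[i] for i in range(5)]),maxiter=600))
    print("fit x,y,z mm, ry,rz deg",b.x.round(2),"res",round(b.fun),"of",m.sum(),"start",round(f(p0)))
    if pic:
        v=w[:,:,::-1].copy();v[:,:,2]=np.maximum(v[:,:,2],0);e=cv2.Canny((ren(b.x)*255).astype(np.uint8),50,150);v[e>0]=(0,0,255);cv2.imwrite(pic,v)
    return b.x
E
python3 - <<'E'
from fit import *
w=cv2.imread('pics/w2.png')
w=camera("wrist"); fit(w,pic="pics/f.png")
E
```

```text
fit x,y,z mm, ry,rz deg [ 60.43  -0.75 162.78  -2.9   -0.42] res 230 of 7408.0 start 1858
```

{"method": "arm_command", "body": {"increments": [{"x": 1.2,"y": 0.7,"z": -0.6,"rx": 0,"ry": 0,"rz": 0,"claw": 0},{"x": 2.6,"y": 1.3,"z": -0.9,"rx": 0,"ry": -0.8,"rz": 0,"claw": 0},{"x": 3.8,"y": 1.8,"z": -0.9,"rx": 0,"ry": -1.6,"rz": 0,"claw": 0},{"x": 5,"y": 2.3,"z": -0.9,"rx": 0,"ry": -2.4,"rz": -0.1,"claw": 0},{"x": 6,"y": 2.8,"z": -0.9,"rx": 0,"ry": -3.2,"rz": -0.15,"claw": 0}]}}

```text
time: 5.25
tool_pos: [0.5724, 0.0707, 0.37]
tool_rot: [2.012, 1.94, -0.466]
ft_force: [0.2, 0.4, -1.4]
width: 0.0126
grip_force: 58.7
```

```bash
cat >> h.py <<'E'
C=np.array([60.4,-.75,162.8])/1e3;E=R.from_euler("yz",[-2.9,-.42],degrees=True).as_matrix()
def ins(s,off=np.zeros(3),D=D,z=Z,show=1):
    """units to bring the collar face s m before the mouth"""
    z=z-D*(z@D);z/=np.linalg.norm(z)
    Rg=np.c_[D,np.cross(z,D),z]@E.T;P=M+off-D*s-Rg@C
    go(P,Rg[:,2],Rg[:,0])
def rodpts(st,xs):
    Rc=R.from_rotvec(st["tool_rot"]).as_matrix()
    return np.array([st["tool_pos"]+Rc@(C+E[:,0]*x) for x in xs])
E
python3 - <<'E'
from h import *
ins(.15)
E
```

```text
t 5.25 j [-0.17  0.49 -0.18  1.96  0.61  0.98 -0.79] pos [0.5724 0.0707 0.37  ]
xyz [ 0.35  0.48 -0.52]
rot [-0.04 -0.16  0.05]
```

{"method": "arm_command", "body": {"increments": [{"x": 0.35,"y": 0.48,"z": -0.52,"rx": -0.04,"ry": -0.16,"rz": 0.05,"claw": 0},{"x": 0.35,"y": 0.48,"z": -0.52,"rx": -0.04,"ry": -0.16,"rz": 0.05,"claw": 0},{"x": 0.35,"y": 0.48,"z": -0.52,"rx": -0.04,"ry": -0.16,"rz": 0.05,"claw": 0}]}}

```text
time: 5.55
tool_pos: [0.5869, 0.0839, 0.3789]
tool_rot: [2.005, 1.92, -0.478]
ft_force: [0.7, -0.8, -1.0]
width: 0.0127
grip_force: 58.8
```

Run:
```python
from h import *
ins(.15)
s=arm.observe();w=camera("wrist");sc=camera("scene");t=camera("top")
P=np.vstack([rodpts(s,[.115,0,-.118]),M])
def mk(im,n):
  v=im[:,:,::-1].copy();q=proj(n,P,s);print(n,q.round(1).tolist());return v,q
v,q=mk(w,"wrist");cv2.imwrite('pics/raw_w.png',v)
def crop(im,n):
  v,q=mk(im,n);c=q[[0,3]].mean(0).astype(int);x0,y0=c[0]-50,c[1]-37;print(n,"crop",x0,y0)
  k=cv2.resize(v[y0:y0+74,x0:x0+100],None,fx=4,fy=4,interpolation=cv2.INTER_CUBIC)
  for p in q:cv2.circle(k,tuple(int(i) for i in (p-[x0,y0]+.5)*4),4,(0,0,255),1)
  return k
v=v[:300,80:480];
for p in q:cv2.circle(v,tuple(int(i) for i in p-[80,0]),3,(0,0,255),1)
cv2.imwrite('pics/c3.png',np.vstack([np.hstack([crop(sc,"scene"),crop(t,"top")]),np.hstack([v[:300],np.zeros_like(v[:300])])]))
```

```text
t 5.55 j [-0.19  0.5  -0.18  1.91  0.61  1.03 -0.8 ] pos [0.5869 0.0839 0.3789]
xyz [ 0.07  0.01 -0.05]
rot [-0.02 -0.02 -0.  ]
wrist [[282.4, -195.1], [285.1, 155.1], [286.9, 379.0], [283.4, -359.5]]
scene [[336.3, 176.4], [311.1, 187.7], [279.7, 201.9], [343.8, 173.0]]
scene crop 290 137
top [[222.4, 184.6], [258.4, 181.7], [299.1, 178.4], [211.4, 185.1]]
top crop 166 147
```

View pics/c3.png

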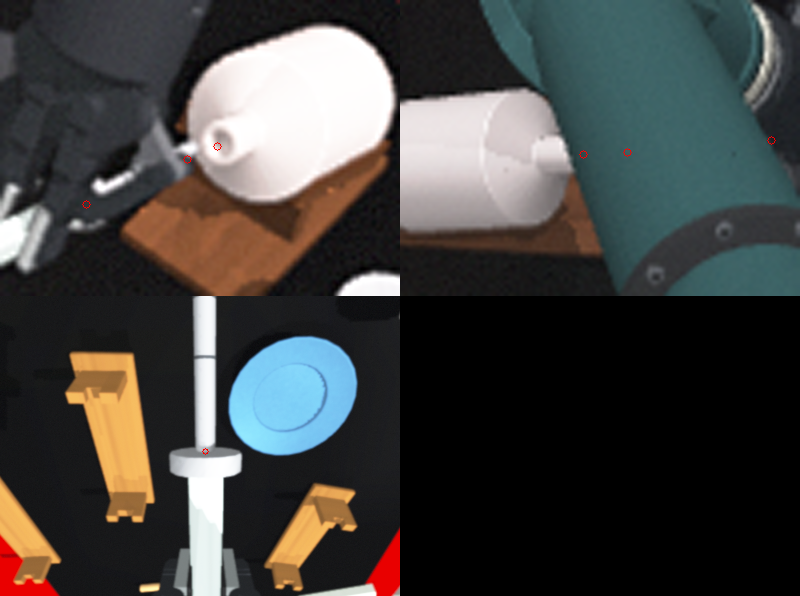

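Run:
```python
from h import *
s=arm.observe();sc=camera("scene")
Rc=R.from_rotvec(s["tool_rot"]).as_matrix()
k=cv2.resize(sc[140:212,268:360,::-1],None,fx=8,fy=8,interpolation=cv2.INTER_CUBIC)
def dr(P,col):
  for p in proj("scene",P):cv2.circle(k,tuple(int(i) for i in (p-[268,140]+.5)*8),4,col,1)
xs=[.115,.06,0,-.118]
dr(rodpts(s,xs),(0,0,255));dr([s["tool_pos"]+Rc@np.array([.0565+x,0,.159]) for x in xs],(0,255,0));dr([M],(255,0,0))
dr([M-.033*-D*-1*-1],(255,0,0))
cv2.imwrite('pics/c4.png',k)
```

```text
(no output)
```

View pics/c4.png

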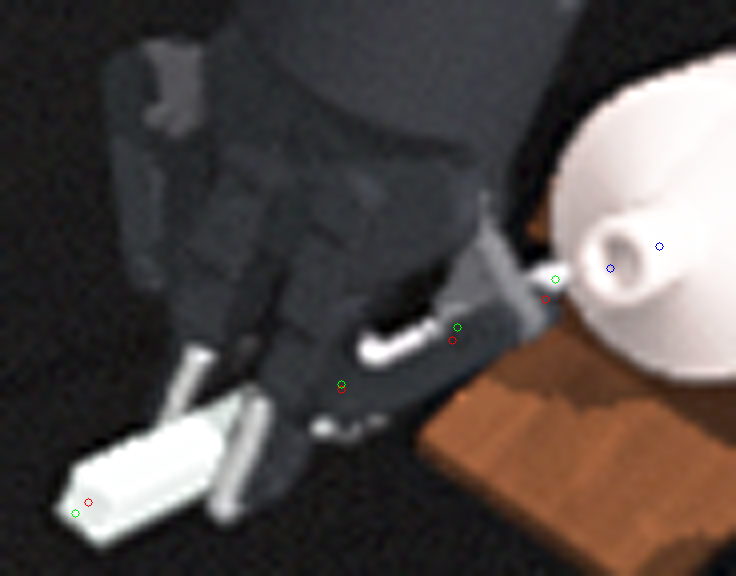

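The scene crop (8×) shows the rod end at about (568,274), the handle end at (85,505) and the mouth at (619,258). The green no-droop model has the right slope, and its small offset matches the mouth's own offset. The wrist fit's pitch is therefore calibration error, and I drop it.

```bash
cat >> h.py <<'E'
C=np.array([59,-.75,159])/1e3;E=R.from_euler("yz",[-.3,-.42],degrees=True).as_matrix()
E
python3 -c "
from h import *
ins(.13)"
```

```text
t 5.75 j [-0.18  0.5  -0.18  1.91  0.61  1.03 -0.8 ] pos [0.5867 0.0818 0.3793]
xyz [1.09 0.01 0.  ]
rot [-0.03 -0.34 -0.02]
```

{"method": "arm_command", "body": {"increments": [{"x": 0.5,"y": 0.01,"z": 0,"rx": -0.03,"ry": -0.34,"rz": -0.02,"claw": 0},{"x": 0.8,"y": 0.01,"z": 0,"rx": -0.03,"ry": -0.34,"rz": -0.02,"claw": 0},{"x": 1.09,"y": 0.01,"z": 0,"rx": -0.03,"ry": -0.34,"rz": -0.02,"claw": 0},{"x": 1.09,"y": 0.01,"z": 0,"rx": -0.03,"ry": -0.34,"rz": -0.02,"claw": 0}]}}

```text
time: 6.15
tool_pos: [0.5888, 0.1141, 0.3643]
tool_rot: [1.971, 1.896, -0.514]
ft_force: [-0.4, 0.6, -0.0]
width: 0.0124
grip_force: 58.7
```

Run:
```python
from h import *
ins(.13);ins(.09)
s=arm.observe();sc=camera("scene")
k=cv2.resize(sc[140:212,268:360,::-1],None,fx=8,fy=8,interpolation=cv2.INTER_CUBIC)
for P,col in((rodpts(s,[.115,0,-.118]),(0,255,0)),([M],(255,0,0))):
  for p in proj("scene",P):cv2.circle(k,tuple(int(i) for i in (p-[268,140]+.5)*8),4,col,1)
cv2.imwrite('pics/c5.png',k)
```

```text
t 6.15 j [-0.25  0.53 -0.17  1.9   0.64  1.06 -0.86] pos [0.5888 0.1141 0.3643]
xyz [-0.09 -0.01  0.05]
rot [ 0.02 -0.02  0.02]
t 6.15 j [-0.25  0.53 -0.17  1.9   0.64  1.06 -0.86] pos [0.5888 0.1141 0.3643]
xyz [ 1.24 -0.02  0.06]
rot [ 0.02 -0.02  0.02]
```

View pics/c5.png

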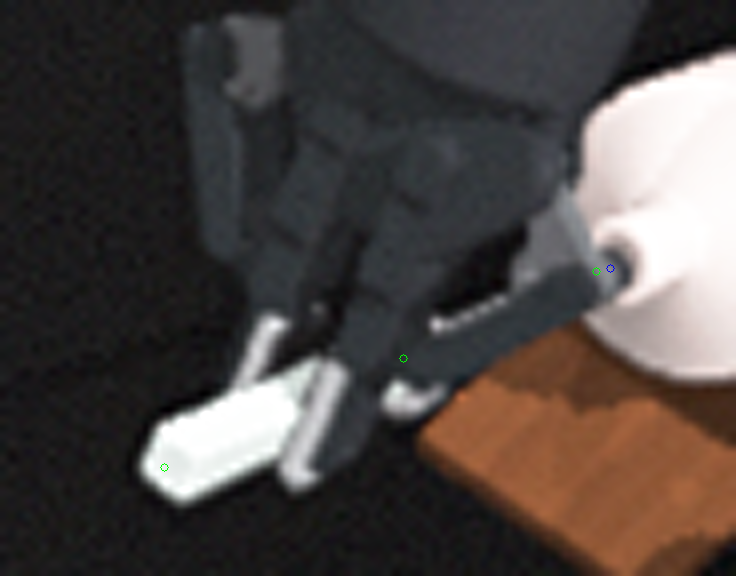

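The view is consistent: the handle end at (166,466) is on the model, and the rod axis points into the mouth at (619,260). I'll insert slowly.

{"method": "arm_command", "body": {"increments": [{"x": 0.25,"y": -0.01,"z": 0.05,"rx": 0.02,"ry": -0.02,"rz": 0.02,"claw": 0},{"x": 0.5,"y": -0.02,"z": 0.05,"rx": 0.02,"ry": -0.02,"rz": 0.02,"claw": 0},{"x": 0.75,"y": -0.02,"z": 0.05,"rx": 0.02,"ry": -0.02,"rz": 0.02,"claw": 0},{"x": 1,"y": -0.02,"z": 0.05,"rx": 0.02,"ry": -0.02,"rz": 0.02,"claw": 0},{"x": 1.2,"y": -0.02,"z": 0.05,"rx": 0.02,"ry": -0.02,"rz": 0.02,"claw": 0}]}}

```text
time: 6.7
tool_pos: [0.5898, 0.1445, 0.3453]
tool_rot: [1.973, 1.89, -0.519]
ft_force: [-0.0, -0.3, -0.5]
width: 0.013
grip_force: 58.7
```

```bash
python3 -c "
from h import *
ins(.09);ins(.05);s=arm.observe();print(s['ft_force'],s['moment'])"
```

```text
t 6.7 j [-0.29  0.57 -0.18  1.89  0.64  1.06 -0.92] pos [0.5898 0.1445 0.3453]
xyz [ 0.05 -0.01  0.01]
rot [ 0.    0.   -0.01]
t 6.7 j [-0.29  0.57 -0.18  1.89  0.64  1.06 -0.92] pos [0.5898 0.1445 0.3453]
xyz [ 1.38 -0.02  0.02]
rot [ 0.    0.   -0.01]
[-0.00844137 -0.30591015 -0.48409095] [ 0.5737444  -0.0328409  -0.03308549]
```

{"method": "arm_command", "body": {"increments": [{"x": 0.3,"y": 0,"z": 0,"rx": 0,"ry": 0,"rz": 0,"claw": 0},{"x": 0.6,"y": -0.01,"z": 0.01,"rx": 0,"ry": 0,"rz": 0,"claw": 0},{"x": 0.9,"y": -0.02,"z": 0.02,"rx": 0,"ry": 0,"rz": 0,"claw": 0},{"x": 1.2,"y": -0.02,"z": 0.02,"rx": 0,"ry": 0,"rz": 0,"claw": 0},{"x": 1.4,"y": -0.02,"z": 0.02,"rx": 0,"ry": 0,"rz": 0,"claw": 0}]}}

```text
time: 7.2
tool_pos: [0.5908, 0.1808, 0.3238]
tool_rot: [1.973, 1.89, -0.519]
ft_force: [-0.4, -0.1, -0.2]
width: 0.0128
grip_force: 58.7
```

```bash
python3 -c "
from h import *
ins(.05);ins(.015);s=arm.observe();print(s['ft_force'],s['moment'])"
```

```text
t 7.2 j [-0.34  0.61 -0.18  1.87  0.63  1.06 -0.97] pos [0.5908 0.1808 0.3238]
xyz [-0.03  0.   -0.01]
rot [ 0.    0.   -0.01]
t 7.2 j [-0.34  0.61 -0.18  1.87  0.63  1.06 -0.97] pos [0.5908 0.1808 0.3238]
xyz [ 1.14 -0.01 -0.  ]
rot [ 0.    0.   -0.01]
[-0.39785406 -0.12216635 -0.15445552] [0.62684627 0.00398554 0.02117112]
```

{"method": "arm_command", "body": {"increments": [{"x": 0.3,"y": 0,"z": 0,"rx": 0,"ry": 0,"rz": 0,"claw": 0},{"x": 0.6,"y": 0,"z": 0,"rx": 0,"ry": 0,"rz": 0,"claw": 0},{"x": 0.9,"y": 0,"z": 0,"rx": 0,"ry": 0,"rz": 0,"claw": 0},{"x": 1.15,"y": 0,"z": 0,"rx": 0,"ry": 0,"rz": 0,"claw": 0},{"x": 1.15,"y": 0,"z": 0,"rx": 0,"ry": 0,"rz": 0,"claw": 0}]}}

```text
time: 7.7
tool_pos: [0.592, 0.2111, 0.3066]
tool_rot: [1.973, 1.892, -0.519]
ft_force: [-0.3, -0.1, -1.8]
width: 0.0131
grip_force: 58.7
```

Run:
```python
from h import *
ins(.015);ins(0)
s=arm.observe();print(s['ft_force'],s['moment'])
sc=camera("scene");w=camera("wrist")
k=cv2.resize(sc[140:200,285:365,::-1],None,fx=5,fy=5,interpolation=cv2.INTER_CUBIC)
cv2.imwrite('pics/c6.png',np.hstack([k,w[0:300,85:485,::-1]]))
```

```text
t 7.7 j [-0.38  0.65 -0.19  1.84  0.63  1.07 -1.01] pos [0.592  0.2111 0.3066]
xyz [-0.02 -0.    0.  ]
rot [0. 0. 0.]
t 7.7 j [-0.38  0.65 -0.19  1.84  0.63  1.07 -1.01] pos [0.592  0.2111 0.3066]
xyz [ 0.48 -0.01  0.01]
rot [0. 0. 0.]
[-0.32404054 -0.14127038 -1.8319079 ] [ 0.59391985 -0.06183249  0.06767243]
```

View pics/c6.png

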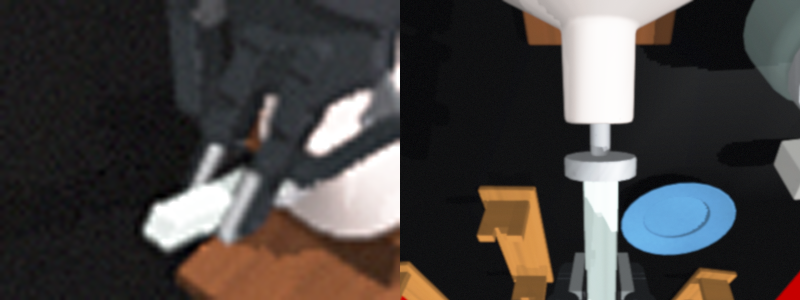

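The wrist half of the picture shows the rod inside the neck, with the collar at (600,160) about 15 mm short of the rim at row 122. I'll seat it gently.

{"method": "arm_command", "body": {"increments": [{"x": 0.2,"y": 0,"z": 0,"rx": 0,"ry": 0,"rz": 0,"claw": 0},{"x": 0.35,"y": 0,"z": 0,"rx": 0,"ry": 0,"rz": 0,"claw": 0},{"x": 0.4,"y": 0,"z": 0,"rx": 0,"ry": 0,"rz": 0,"claw": 0},{"x": 0.43,"y": 0,"z": 0,"rx": 0,"ry": 0,"rz": 0,"claw": 0}]}}

```text
time: 8.2
tool_pos: [0.5927, 0.2211, 0.3008]
tool_rot: [1.974, 1.889, -0.52]
ft_force: [-0.7, 0.6, -1.1]
width: 0.0127
grip_force: 58.7
```

{"method": "arm_command", "body": {"increments": [{"x": 0.03,"y": 0,"z": 0,"rx": 0,"ry": 0,"rz": 0,"claw": 0},{"x": 0.06,"y": 0,"z": 0,"rx": 0,"ry": 0,"rz": 0,"claw": 0},{"x": 0.09,"y": 0,"z": 0,"rx": 0,"ry": 0,"rz": 0,"claw": 0}]}}

```text
time: 8.5
tool_pos: [0.5929, 0.2225, 0.2998]
tool_rot: [1.973, 1.887, -0.522]
ft_force: [-0.5, -2.9, 1.6]
width: 0.0127
grip_force: 58.9
```

{"method": "arm_command", "body": {"increments": [{"x": 0.04,"y": 0,"z": 0,"rx": 0,"ry": 0,"rz": 0,"claw": 0},{"x": 0.08,"y": 0,"z": 0,"rx": 0,"ry": 0,"rz": 0,"claw": 0},{"x": 0.08,"y": 0,"z": 0,"rx": 0,"ry": 0,"rz": 0,"claw": 0},{"x": 0.08,"y": 0,"z": 0,"rx": 0,"ry": 0,"rz": 0,"claw": 0},{"x": 0.08,"y": 0,"z": 0,"rx": 0,"ry": 0,"rz": 0,"claw": 0}]}}

```text
time: 9.0
tool_pos: [0.5931, 0.223, 0.2992]
tool_rot: [1.973, 1.883, -0.526]
ft_force: [-0.8, -4.8, 6.2]
width: 0.013
grip_force: 59.3
```

Run:
```python
from h import *
ins(0)
w=camera("wrist")
k=cv2.resize(w[60:210,186:386,::-1],None,fx=3,fy=3,interpolation=cv2.INTER_CUBIC)
cv2.imwrite('pics/c7.png',k)
```

```text
t 9.0 j [-0.4   0.67 -0.19  1.83  0.63  1.07 -1.03] pos [0.5931 0.223  0.2992]
xyz [ 0.01 -0.03 -0.01]
rot [-0.01  0.05 -0.03]
```

View pics/c7.png

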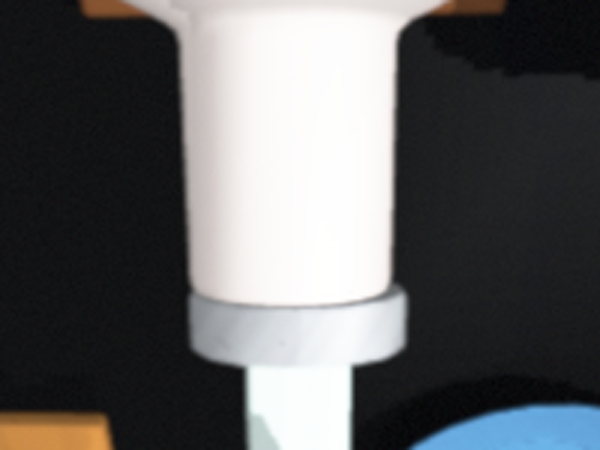

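The collar sits flush on the rim (crop rows ~300), 8 N on it. I'll draw it out.

{"method": "arm_command", "body": {"increments": [{"x": -0.5,"y": 0,"z": 0,"rx": 0,"ry": 0,"rz": 0,"claw": 0},{"x": -1.2,"y": 0,"z": 0,"rx": 0,"ry": 0,"rz": 0,"claw": 0},{"x": -1.9,"y": 0,"z": 0,"rx": 0,"ry": 0,"rz": 0,"claw": 0},{"x": -2.6,"y": 0,"z": 0,"rx": 0,"ry": 0,"rz": 0,"claw": 0},{"x": -3.3,"y": 0,"z": 0,"rx": 0,"ry": 0,"rz": 0,"claw": 0}]}}

```text
time: 9.55
tool_pos: [0.5889, 0.1371, 0.3487]
tool_rot: [1.975, 1.887, -0.519]
ft_force: [-0.2, 0.2, -1.1]
width: 0.0128
grip_force: 58.8
```

```bash
python3 -c "
from h import *
ins(.105);ins(.155)"
```

```text
t 9.55 j [-0.28  0.56 -0.17  1.89  0.64  1.06 -0.91] pos [0.5889 0.1371 0.3487]
xyz [-0.18  0.01 -0.02]
rot [ 0.    0.01 -0.02]
t 9.55 j [-0.28  0.56 -0.17  1.89  0.64  1.06 -0.91] pos [0.5889 0.1371 0.3487]
xyz [-1.85  0.03 -0.02]
rot [ 0.    0.01 -0.02]
```

{"method": "arm_command", "body": {"increments": [{"x": -0.6,"y": 0.01,"z": 0,"rx": 0,"ry": 0,"rz": 0,"claw": 0},{"x": -1.2,"y": 0.02,"z": 0,"rx": 0,"ry": 0,"rz": 0,"claw": 0},{"x": -1.85,"y": 0.03,"z": 0,"rx": 0,"ry": 0,"rz": 0,"claw": 0},{"x": -1.85,"y": 0.03,"z": 0,"rx": 0,"ry": 0,"rz": 0,"claw": 0},{"x": -1.85,"y": 0.03,"z": 0,"rx": 0,"ry": 0,"rz": 0,"claw": 0}]}}

```text
time: 10.05
tool_pos: [0.5878, 0.0911, 0.3753]
tool_rot: [1.975, 1.889, -0.518]
ft_force: [-0.0, -0.3, -1.0]
width: 0.0128
grip_force: 58.8
```

```bash
cat >> h.py <<'E'
def pres(tip,d=J):
    z=np.array([0,0,-1.]);Rg=np.c_[d,np.cross(z,d),z]@E.T;P=np.array(tip)-d*.115-Rg@C
    print("tip",rodpts(arm.observe(),[.115]).round(4),"goal TCP",P.round(3));go(P,Rg[:,2],Rg[:,0])
E
python3 -c "
from h import *
pres([.673,-.0165,.13])"
```

```text
tip [[0.5905 0.1631 0.1504]] goal TCP [ 0.667 -0.191  0.289]
t 10.05 j [-0.22  0.51 -0.16  1.91  0.65  1.06 -0.83] pos [0.5878 0.0911 0.3753]
xyz [-6.63  3.04  7.12]
rot [ 0.04  3.75 -0.02]
```

{"method": "arm_command", "body": {"increments": [{"x": -0.9,"y": 0.3,"z": 0.4,"rx": 0,"ry": 0.7,"rz": 0,"claw": 0},{"x": -1.8,"y": 0.7,"z": 1.2,"rx": 0,"ry": 1.5,"rz": 0,"claw": 0},{"x": -2.7,"y": 1.1,"z": 2.2,"rx": 0,"ry": 2.3,"rz": 0,"claw": 0},{"x": -3.6,"y": 1.5,"z": 3.2,"rx": 0.03,"ry": 3.1,"rz": -0.02,"claw": 0},{"x": -4.4,"y": 1.9,"z": 4.2,"rx": 0.04,"ry": 3.75,"rz": -0.02,"claw": 0}]}}

```text
time: 10.55
tool_pos: [0.638, -0.0887, 0.3309]
tool_rot: [-2.261, -2.172, -0.01]
ft_force: [0.9, 0.1, -1.8]
width: 0.0124
grip_force: 58.7
```

```bash
python3 -c "
from h import *
pres([.673,-.0165,.13])"
```

```text
tip [[0.6434 0.0866 0.1728]] goal TCP [ 0.667 -0.191  0.289]
t 10.55 j [ 0.32  0.6  -0.37  1.84  0.29  0.75 -0.24] pos [ 0.638  -0.0887  0.3309]
xyz [-3.39  1.11  1.38]
rot [-0.   -0.02  0.02]
```

{"method": "arm_command", "body": {"increments": [{"x": -1.2,"y": 0.4,"z": 0.4,"rx": 0,"ry": 0,"rz": 0,"claw": 0},{"x": -2.4,"y": 0.8,"z": 0.9,"rx": 0,"ry": 0,"rz": 0,"claw": 0},{"x": -3.1,"y": 1.05,"z": 1.25,"rx": 0,"ry": 0,"rz": 0,"claw": 0},{"x": -3.4,"y": 1.1,"z": 1.4,"rx": 0,"ry": 0,"rz": 0,"claw": 0},{"x": -3.4,"y": 1.1,"z": 1.4,"rx": 0,"ry": 0,"rz": 0,"claw": 0}]}}

```text
time: 11.05
tool_pos: [0.6658, -0.1912, 0.2877]
tool_rot: [-2.263, -2.17, -0.002]
ft_force: [0.4, 0.7, -0.8]
width: 0.0131
grip_force: 58.7
```

{"method": "arm_command", "body": {"increments": [{"x": 0,"y": 0,"z": 0,"rx": 0,"ry": 0,"rz": 0,"claw": 0},{"x": 0,"y": 0,"z": 0,"rx": 0,"ry": 0,"rz": 0,"claw": 0},{"x": 0,"y": 0,"z": 0,"rx": 0,"ry": 0,"rz": 0,"claw": 0},{"x": 0,"y": 0,"z": 0,"rx": 0,"ry": 0,"rz": 0,"claw": 0},{"x": 0,"y": 0,"z": 0,"rx": 0,"ry": 0,"rz": 0,"claw": 0}]}}

```text
time: 11.55
tool_pos: [0.6661, -0.1907, 0.2894]
tool_rot: [-2.264, -2.173, -0.004]
ft_force: [-0.0, 0.5, -1.3]
width: 0.0126
grip_force: 58.7
```

Run:
```python
from h import *
pres([.673,-.0165,.13])
s=arm.observe();print(s["ft_force"],s["joint_velocities"].round(3))
sc=camera("scene")[:,:,::-1]
for k in("dish","jar","seal","brush"):
  r=trace("scene",k)[0];print(k,r["location"])
k=cv2.resize(sc[200:340,220:400],None,fx=4,fy=4,interpolation=cv2.INTER_CUBIC)
for p in proj("scene",np.vstack([rodpts(s,[.115,0,-.118]),[.673,-.0165,.01]])):cv2.circle(k,tuple(int(i) for i in (p-[220,200]+.5)*4),4,(0,0,255),1)
cv2.imwrite('pics/c8.png',k)
```

```text
tip [[ 0.6714 -0.0161  0.1305]] goal TCP [ 0.667 -0.191  0.289]
t 11.55 j [ 0.44  0.7  -0.34  1.75  0.32  0.75 -0.11] pos [ 0.6661 -0.1907  0.2894]
xyz [-0.02  0.04  0.02]
rot [-0.01  0.01  0.01]
[-0.00608324  0.49005532 -1.28850065] [ 0.004  0.003  0.005 -0.003 -0.001 -0.001 -0.001]
dish [274.7, 315.9]
jar [227.8, 382.9]
seal [270.4, 369.4]
brush [355.5, 162.7]
```

View pics/c8.png

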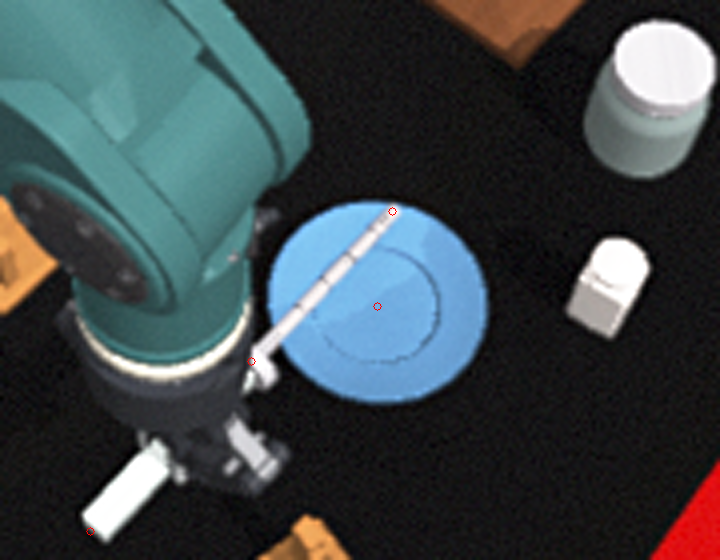

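The rod is level, with its tip at (392,210) on the model point over the dish centre. The bystanders haven't moved and the arm is still, so I'm handing in.

```bash
python3 -c "
from bench import arm
print(arm.close_job())"
```

```text
the job is handed in; nothing more can be done
None
```

The job is handed in, though no verdict came back: the rod seated in the jug neck with its collar on the mouth (about 8 N), was drawn right out, and is held level and still with its tip about 13 cm above the table over the dish's centre; the dish, jar, seal and brush look unmoved.

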